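# Take a hardness reading on the ringed rubber sample

### The job

Lift the hardness probe (the metal hand probe with the sprung plunger) out of the foam-lined bin and hold it square to the sloping rubber pad that is marked with a ring, its plunger tip inside the ring, pressed gently so that the plunger is about half-way in and never hits its stop. Finish while still holding the probe pressed there: do not let go or put it down. Keep the probe off the pad with the cross and do not disturb the other loose things.

Things in the scene. Friction and masses are not known exactly. Their poses are not given: they have to be found in the camera images.
- bin: Grey steel bin, 104 x 216 x 55 mm high (x, y, z), fixed to the bench, walls 4 mm, filled with dark foam up to 32 mm above its underside. The foam has three 16 mm holes in a row along the bin's y axis, at y = -65, 0, +65 mm; one upright item stands over each hole. Origin: centre of the underside; z up.
- probe: The hardness probe, loose, about 0.2 kg, standing upright in the bin on its flat foot over any one of the three holes. Aluminium cylinder 120 mm long without the plunger: foot 32 mm across and 10 mm high, then a round handle 26 mm in diameter, with a black cap 27 mm across on the top 10 mm. Origin: centre of the foot's underside; z axis points along the probe from the foot to the cap (up at the start). Turning it about z makes no difference.
- probe_center (a point): Centre of the probe's handle, on its axis, 60 mm from the foot's underside (half-way up) and 92 mm above the bench at the start; axes as probe.
- probe_tip (a point): Tip of the probe's plunger, a steel pin 7 mm in diameter that sticks out 16 mm beneath the foot when free (it hangs in the foam hole at the start); on the probe's axis.
- probe_plunger (a joint): How far the plunger is pushed into the probe, in m: 0 = fully out, 0.014 = at its stop, 0.007 = half-way. Spring: 1.8 N when it begins to move, plus 0.6 N per mm (6 N half-way, 10 N at the stop).
- ring_pad: The sample pad to be tested: a dark rubber pad 80 x 72 mm, 5 mm thick, on an aluminium plate 92 x 84 mm, fixed on a steel stand, sloping by 18 degrees. Origin: centre of the rubber's face, 50 mm above the bench; z axis = outward normal of the face (it leans from vertical toward the lower edge, roughly toward +y), x axis up the slope, y axis level. The face is rigid. The two stands may have changed places.
- ring_spot (a point): Centre of the thin white ring (25 mm diameter, drawn on the rubber) on the face of the ring pad; axes as ring_pad.
- cross_pad: The other sample pad, the same in every way but marked with a white diagonal cross; not to be touched with the probe. Origin and axes as for ring_pad.
- plug: A bystander in the bin: loose plain steel gauge cylinder, 28 mm diameter, 50 mm tall, standing upright over another hole. Origin: centre of its underside.
- card_tube: A bystander in the bin: loose brown cardboard core, 31 mm diameter, 60 mm tall, standing upright over another hole. Origin: centre of its underside.
- loose_roll: A bystander: loose brown roll of material lying flat on the bench behind the stands, 62 mm diameter, 32 mm high. Origin: centre of its underside. (Behind it, from about x = 0.68 m on, stands the fixed roll-cutting machine, whose upright lever near y = -0.1 m reaches 0.36 m above the bench: keep the arm in front of it.)
Not all that is in view belongs to the job. Leave any purple or yellow look-alike of the probe alone.

How it is judged:
By the outcome, as a careful person would: the job done as asked, in the order asked, and still so for the second after the job is handed in, while the arm keeps its last pose, push and grip.
It also fails if it takes over 38 s, if anything falls off the work surface, if the arm or the gripper's body presses on something with over 40 N, if the wrist force passes 120 N, or if a joint passes its speed limit or range.

### The arm

A 6-joint arm with a two-finger parallel gripper is mounted at the origin on a cart in front of the work surface, level with it; the furniture and walls round the work are solid. World frame = base frame: x ahead of the robot, y to its left, z up, the work surface at z = 0. Lengths are in m, angles in degrees, forces in N, time in s.
With the tool pointing down it reaches from about 0.4 to 0.825 m from the base axis. Payload 7 kg.
Tool frame: the origin (TCP) lies between the finger pads; the fingertips stand 14 mm ahead of it and the grasp point (between the pads) lies 5 mm behind it (r.tips_ahead is the distance from the TCP to the fingertips, in m); z points along the fingers, y is the direction in which the jaws open and shut (so a half turn about z gives the same grasp; the last joint's range is limited). The gripper opens to 88 mm and grips with 3 to 60 N. Pads are 19 mm wide; open, the fingers measure 130 mm over their backs; the gripper's body (78 mm by 193 mm) begins 47 mm behind the grasp point.
Start: joints at [-52.305, 20.546, 0.682, 0, -70.136, -16.507], TCP at [0.244, -0.629, 0.215] pointing down, gripper open.
Joint ranges: [-176.03, 176.03], [-82.01, 121.73], [-58.28, 71.71], [-173.87, 95.51], [-174.79, -0.11], [-173.66, 173.66]. Speed limits (degrees/s): [136.94, 136.94, 172.46, 180, 180, 180].

### API

Orientations are given as [roll, pitch, yaw] about the fixed x, y, z axes, in that order (R = Rz(yaw) Ry(pitch) Rx(roll)).
In Python, from plant import r gives the robot as it stands.
- The arm moves only by the tool apply_moves, never from a script. Its arguments are lists of equal length, an entry for each row: "slide": the shift along the tool's x, y, z as a fraction of full scale, a list of three; "turn": the turn, a rotation vector about the tool's x, y, z as a fraction of full scale, a list of three; "jaw": the closure, from 0 (fully open) to 1 (shut). In form: {"slide": [[dx, dy, dz], ...], "turn": [[wx, wy, wz], ...], "jaw": [jaw, ...]}. A call has 1 to 8 rows; each row shifts and turns the commanded pose from where the row before left it, along the tool's axes as they then stand; what a row does not reach is not made up. Full scale, the value 1, is 0.1 m for a shift and 1.5 rad for a turn. A row lasts 1/10 s, in which the tool goes at most 50 mm and 8.59 degrees, less where a joint would pass 70% of its speed; a pose out of reach is approached as far as the arm can. A call with a number of a shift or a turn outside -1 to 1 is refused whole. A call with a gripper value outside its range is refused whole. The fingers move at their own pace and stop on an object; "newtons" is the grip in N (left out, the last holds). Time passes only in rows, so rows that do not move let the fingers close. It gives the time, the measured TCP pose, the force and the opening at its end, in the units of the state.
- r.get_state(): the state, without advancing time (a new reading comes with each control period).
- r.capture(name): name is "side" or "top"; returns a dict with "pixels" (420x560x3 uint8, blue, green, red), "depth" (420x560 float32, m along the optical axis (not along the pixel's ray), 0 where there is no reading), "fx", "fy", "cx", "cy" (pixels), "dist_coeffs" ([k1, k2, p1, p2, k3] as OpenCV has them; the pictures are not rectified), "rvec" (rotation vector, rad) and "tvec" (3), from world to camera coordinates, as OpenCV has them. Camera axes: x right, y down, z forward; pixel columns grow to the right and rows downward; lengths in m; the calibration is good to about 2 mm. A picture is of the moment at which its call begins.
- r.close_job(): hands the job in, once; it reports no verdict.
The state is a dict: "time_s": time; "joints": joint angles; "qd": joint speeds; "joint_torque": joint torques, N m; "tcp_pos": TCP position; "eef_rot": TCP orientation; "contact_force": force on the tool from outside, world axes, zero at the start; "moment": the same for the moment, N m; "gripper_width": finger opening in m.
Only numpy, scipy, OpenCV 4.12 (cv2) and the standard library are available. Lean on these libraries where they do the work, as an engineer would, in place of code of your own. Each camera call takes 0.05 s, during which the arm holds its last target.

## Working session

There is one attempt and no reset: what is moved stays moved. The work goes in short steps, Python scripts to look and compute and a tool call to move; the robot and the scene stay as the last step left them, time stands still between calls to the robot, and variables do not carry over. Pictures are saved under pics/ and viewed, and the job is handed in when it is done.

Besides the shell and the picture viewer there is one more tool, called after "Call:" as name(argument=value, ...), one argument or row to a line, values as JSON. apply_moves: Moves the arm, as the interface text tells. Shift numbers are shares of 0.1 m and turn numbers shares of 1.5 rad, none past 1 either way. Its arguments: {"type":"object","properties":{"slide":{"type":"array"},"turn":{"type":"array"},"jaw":{"type":"array"},"newtons":{"type":"number"}},"required":["slide","turn","jaw"]}

```bash
ls; mkdir -p pics; python3 - <<'E'
from plant import r
import cv2,pickle
print(r.get_state())
for n in("side","top"):
    c=r.capture(n); pickle.dump(c,open(f"pics/{n}0.pkl","wb")); cv2.imwrite(f"pics/{n}0.png",c["pixels"])
    print(n,c["fx"],c["fy"],c["cx"],c["cy"],c["dist_coeffs"],c["rvec"],c["tvec"])
E
```

```text
pics
{'time_s': 0.0, 'joints': array([-5.23057877e+01,  2.05908236e+01,  6.33417946e-01, -2.00399009e-02,
       -7.01347386e+01, -1.65067022e+01]), 'qd': array([ 0.05389098, -0.05026446, -0.03885542,  0.07407514,  0.05031612,
       -0.03550216]), 'joint_torque': array([-2.92844870e-04, -5.82713199e+01,  2.93042207e+01,  6.99670494e+00,
        6.88069253e-03, -2.07242474e-04]), 'tcp_pos': array([ 0.24374839, -0.62891206,  0.21442714]), 'eef_rot': array([ 1.79906300e+02, -8.12090229e-03, -1.58819308e+02]), 'contact_force': array([-0.96875783, -0.49355375,  0.19625857]), 'moment': array([-0.02839319, -0.0031613 , -0.00045494]), 'gripper_width': 0.08757316787526279}
side 415.03294776252443 415.03294776252443 275.7417639141475 206.95548746696656 [-0.00646393  0.          0.          0.          0.        ] [ 0.28027972 -2.66317633  1.41139101] [0.55048823 0.11517032 1.00321353]
top 405.97293697383867 405.97293697383867 287.38964182499836 211.40208788413983 [0.01460062 0.         0.         0.         0.        ] [ 2.1140007  -2.11390785  0.17286987] [0.04099438 0.56638184 0.86699453]
```

View pics/side0.png

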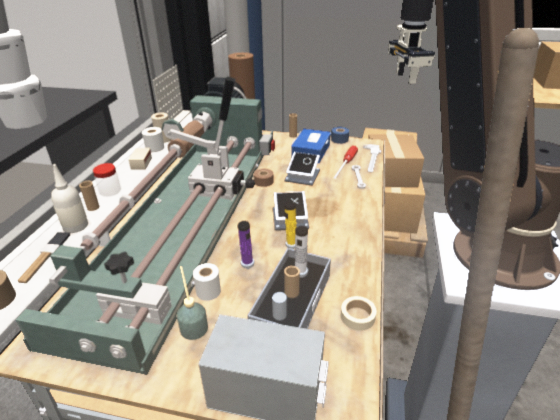

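View pics/top0.png

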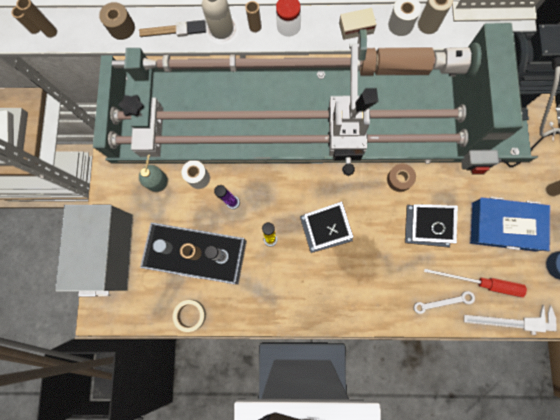

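```bash
cat > h.py <<'E'
import numpy as np,cv2,pickle
def load(n): return pickle.load(open(f"pics/{n}.pkl","rb"))
def cam(c):
    R=cv2.Rodrigues(np.array(c["rvec"],float))[0]; t=np.array(c["tvec"],float).ravel()
    K=np.array([[c["fx"],0,c["cx"]],[0,c["fy"],c["cy"]],[0,0,1]]); return R,t,K,np.array(c["dist_coeffs"],float)
def cloud(c):
    R,t,K,d=cam(c); h,w=c["depth"].shape
    u,v=np.meshgrid(np.arange(w),np.arange(h))
    p=cv2.undistortPoints(np.stack([u,v],-1).reshape(-1,1,2).astype(float),K,d).reshape(h,w,2)
    z=c["depth"].astype(float)
    P=np.dstack([p[...,0]*z,p[...,1]*z,z]); W=(P-t)@R; W[z==0]=np.nan
    return W
def proj(c,pts):
    R,t,K,d=cam(c); return cv2.projectPoints(np.array(pts,float).reshape(-1,1,3),cv2.Rodrigues(R)[0],t,K,d)[0].reshape(-1,2)
def ray(c,uv):
    R,t,K,d=cam(c); p=cv2.undistortPoints(np.array(uv,float).reshape(-1,1,2),K,d).reshape(-1,2)
    D=np.c_[p,np.ones(len(p))]@R; return -R.T@t, D/np.linalg.norm(D,axis=1,keepdims=True)
E
python3 - <<'E'
from h import *
for n in("top0","side0"):
    c=load(n);W=cloud(c)
    b={"top0":[(130,215,120,75),(395,195,80,60)],"side0":[(240,200,110,130),(270,140,70,60)]}[n]
    for i,(x,y,w,h) in enumerate(b):
        im=c["pixels"][y:y+h,x:x+w]; cv2.imwrite(f"pics/{n}_{i}.png",cv2.resize(im,None,fx=min(600/h,780/w)//1,fy=min(600/h,780/w)//1,interpolation=cv2.INTER_CUBIC))
c=load("top0");W=cloud(c)
for p in [(210,253),(222,257),(189,251),(160,246),(433,215),(420,225),(450,215),(420,290),(402,177),(330,225),(300,300)]: print(p,W[p[1],p[0]].round(4))
E
```

```text
(210, 253) [0.4638 0.192  0.154 ]
(222, 257) [0.4609 0.1802 0.0871]
(189, 251) [0.4785 0.2661 0.0334]
(160, 246) [0.4851 0.317  0.0816]
(433, 215) [ 0.5583 -0.2868  0.0488]
(420, 225) [ 0.5367 -0.2587  0.0414]
(450, 215) [ 0.5562 -0.3202  0.0601]
(420, 290) [ 0.3922 -0.2636 -0.0038]
(402, 177) [ 0.6613 -0.2358 -0.0029]
(330, 225) [ 0.5352 -0.0548  0.0527]
(300, 300) [0.3688 0.0128 0.0008]
```

```bash
ls pics
```

```text
side0.pkl
side0.png
side0_0.png
side0_1.png
top0.pkl
top0.png
top0_0.png
top0_1.png
```

View pics/top0_0.png

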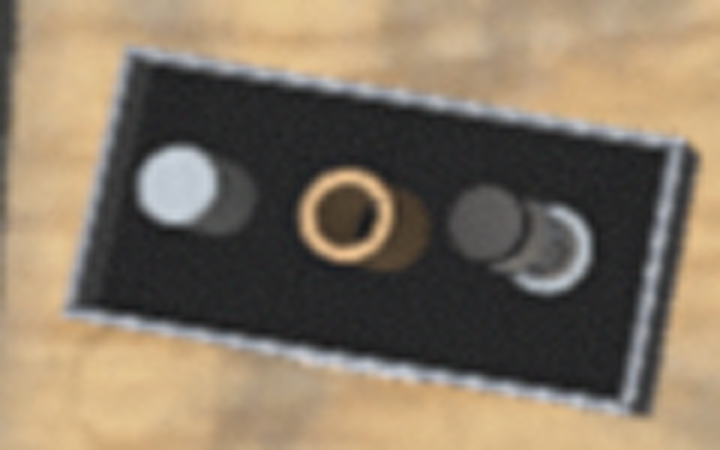

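View pics/top0_1.png

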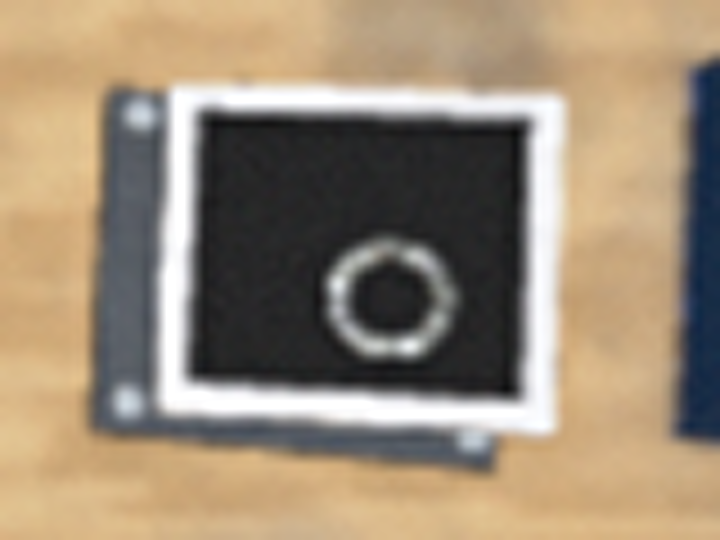

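View pics/side0_0.png

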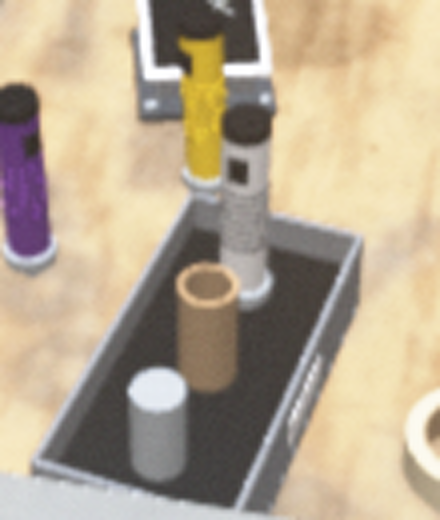

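View pics/side0_1.png

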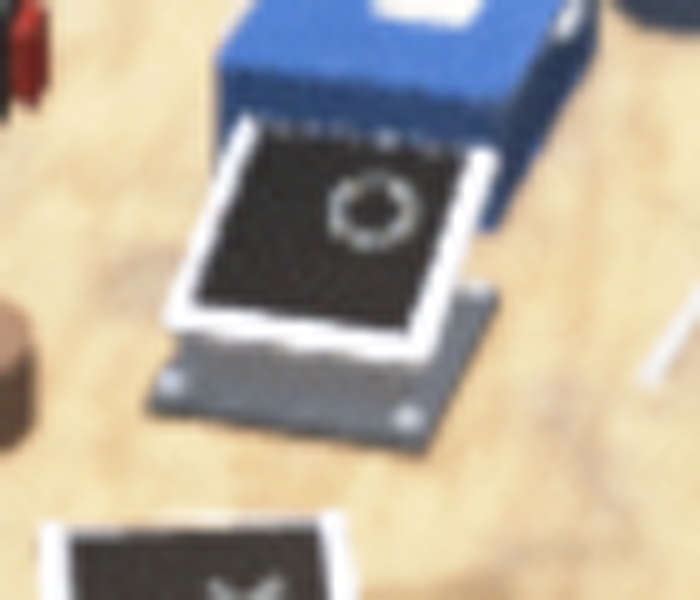

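```bash
cat > fit.py <<'E'
from h import *
from scipy.optimize import least_squares
from scipy.spatial.transform import Rotation as Ro
T=load("top0");S=load("side0")
f=lambda o,s,p:(np.array(p,float)+.5)/s-.5+np.array(o)
tc=f((395,195),9,[(205,112),(530,120),(522,396),(190,380),(392,298)])
sc=f((270,140),10,[(255,130),(468,150),(410,330),(195,302),(372,210)])
def tri(a,b):
    o1,d1=ray(T,[a]);o2,d2=ray(S,[b]);d1=d1[0];d2=d2[0]
    A=np.c_[d1,-d2];k=np.linalg.lstsq(A,o2-o1,rcond=None)[0]
    p,q=o1+k[0]*d1,o2+k[1]*d2; return (p+q)/2,np.linalg.norm(p-q)
# orders: top: [TL,TR,BR,BL] world: TL=(+x,+y) TR=(+x,-y) BR=(-x,-y) BL=(-x,+y)
# side: image right = -x world, up = -y -> TL=(+x,-y), TR=(-x,-y), BR=(-x,+y), BL=(+x,+y)
tw=dict(pp=tc[0],pm=tc[1],mm=tc[2],mp=tc[3],ring=tc[4]); sw=dict(pm=sc[0],mm=sc[1],mp=sc[2],pp=sc[3],ring=sc[4])
for k in tw: print(k,*[np.round(x,4) for x in tri(tw[k],sw[k])])
def padR(yaw): # x up slope (roughly -y), z normal leaning to +y
    return Ro.from_euler('z',yaw).as_matrix()@Ro.from_euler('y',-np.radians(18)).as_matrix()
loc=dict(pp=(-.04,.036,0),pm=(.04,.036,0),mm=(.04,-.036,0),mp=(-.04,-.036,0))
def W(p):
    R=padR(p[2]); o=np.array([p[0],p[1],.05]); return {k:o+R@np.array(v) for k,v in loc.items()}|{'ring':o+R@np.array([p[3],p[4],0])}
def res(p):
    w=W(p); ks=list(w); P=[w[k] for k in ks]
    # per-camera pixel offset nuisance
    return np.r_[(proj(T,P)+p[5:7]-[tw[k] for k in ks]).ravel(),(proj(S,P)+p[7:9]-[sw[k] for k in ks]).ravel(),p[5:9]*.5]
for y0 in(-np.pi/2,):
    s=least_squares(res,[.54,-.29,y0,0,0,0,0,0,0])
    print(s.x.round(4),np.degrees(s.x[2]),'rms',np.sqrt(np.mean(s.fun**2)))
    print('ring',W(s.x)['ring'],'n',padR(s.x[2])[:,2], 'xaxis',padR(s.x[2])[:,0])
    print(s.fun.round(2))
# plane from depth
for nm,c,box in(("T",T,tc),("S",S,sc)):
    Wc=cloud(c); m=np.zeros(Wc.shape[:2],np.uint8); cv2.fillConvexPoly(m,np.round(box[:4]).astype(int),1); m=cv2.erode(m,np.ones((5,5)))
    P=Wc[m>0];P=P[~np.isnan(P[:,0])]; c0=np.median(P,0); P=P[np.linalg.norm(P-c0,axis=1)<.06]
    c0=P.mean(0); n=np.linalg.svd(P-c0)[2][2]; n*=np.sign(n[2]); print(nm,c0.round(4),n.round(3),np.degrees(np.arccos(n[2])),len(P))
# probe
w=Wt=cloud(T)
def crop(p,o,s): return f(o,s,[p])[0]
print("cap", tri(crop((487,222),(130,215),6),crop((247,123),(240,200),4)))
tc2=crop((487,222),(130,215),6); o,d=ray(T,[tc2]); k=(.152-o[2])/d[0,2]; print("cap top at .152",o+k*d[0])
sc2=crop((247,121),(240,200),4); o,d=ray(S,[sc2]); k=(.152-o[2])/d[0,2]; print("cap side at .152",o+k*d[0])
tc3=crop((546,248),(130,215),6); o,d=ray(T,[tc3]); k=(.042-o[2])/d[0,2]; print("foot top at .042",o+k*d[0])
# bin rim corners from top z=.055
for q in[(132,55),(685,142),(645,410),(70,312)]:
    o,d=ray(T,[crop(q,(130,215),6)]); k=(.055-o[2])/d[0,2]; print("rim",(o+k*d[0]).round(4))
for q,z in [((177,185),.082),((347,215),.092)]:
    o,d=ray(T,[crop(q,(130,215),6)]); k=(z-o[2])/d[0,2]; print("item",(o+k*d[0]).round(4))
E
python3 fit.py
```

```text
pp [ 0.5787 -0.2577  0.0329] 0.0023
pm [ 0.5723 -0.33    0.0576] 0.001
mm [ 0.5025 -0.3216  0.0612] 0.0021
mp [ 0.5096 -0.2495  0.0347] 0.0023
ring [ 0.5286 -0.2957  0.0505] 0.0013
[ 0.541  -0.2879 -1.6659  0.0082 -0.0114  0.251  -0.0387  0.4236  0.6387] -95.45047597686239 rms 0.5073566844864765
ring [ 0.5289837  -0.29456685  0.05253951] n [0.02935208 0.30761983 0.95105652] xaxis [-0.09033643 -0.94675648  0.30901699]
[-1.04 -0.7   0.69 -0.67  0.84  0.79 -0.63  0.65  0.08 -0.06 -0.76 -0.16
 -0.04 -0.63  0.43  0.21  0.2   0.24  0.07  0.19  0.13 -0.02  0.21  0.32]
T [ 0.5403 -0.289   0.0503] [0.035 0.304 0.952] 17.794874670785507 910
S [ 0.538  -0.2813  0.049 ] [0.05  0.288 0.956] 17.012967084183675 251
cap (array([0.46626465, 0.19202045, 0.14710657]), np.float64(0.001965470385998094))
cap top at .152 [0.4668219  0.19107619 0.152     ]
cap side at .152 [0.46458057 0.1967792  0.152     ]
foot top at .042 [0.46664233 0.1917601  0.042     ]
rim [0.5382 0.3483 0.055 ]
rim [0.5051 0.1386 0.055 ]
rim [0.4066 0.151  0.055 ]
rim [0.4421 0.365  0.055 ]
item [0.4864 0.319  0.082 ]
item [0.4746 0.254  0.092 ]
```

```bash
cat > plan.py <<'E'
from h import *
from scipy.spatial.transform import Rotation as Ro
import json
def tdown(yaw): return Ro.from_euler('xyz',[180,0,yaw],degrees=True)
def plan(p0,R0,wps,dec=3):
    """wps: list of (pos,Rot,nrows)"""
    p=np.array(p0,float);R=R0;sl=[];tu=[]
    for (q,Q,n) in wps:
        q=np.array(q,float)
        for i in range(n):
            k=n-i
            dt=np.round(R.inv().apply((q-p)/k)/.1,dec)
            w=np.round((R.inv()*Q).as_rotvec()/k/1.5,dec)
            assert np.all(abs(dt)<=1) and np.linalg.norm(dt)*.1<=.05, dt
            sl.append(dt.tolist());tu.append(w.tolist())
            p=p+R.apply(dt*.1);R=R*Ro.from_rotvec(w*1.5)
    for i in range(0,len(sl),8): print(json.dumps({"slide":sl[i:i+8],"turn":tu[i:i+8]}))
    print("end",p.round(4),R.as_euler('xyz',degrees=True).round(2))
def cur():
    from plant import r
    s=r.get_state(); return s,np.array(s["tcp_pos"]),Ro.from_euler('xyz',s["eef_rot"],degrees=True)
E
python3 - <<'E'
from plan import *
s,p,R=cur()
plan(p,R,[((.50,-.25,.31),tdown(-128),12),((.4666,.1915,.28),tdown(-99),12)],2)
E
```

```text
{"slide": [[-0.31, 0.22, -0.08], [-0.32, 0.2, -0.08], [-0.33, 0.19, -0.08], [-0.34, 0.17, -0.08], [-0.35, 0.16, -0.08], [-0.35, 0.14, -0.08], [-0.36, 0.13, -0.08], [-0.37, 0.11, -0.08]], "turn": [[0.0, 0.0, -0.03], [0.0, 0.0, -0.03], [0.0, 0.0, -0.03], [0.0, 0.0, -0.03], [0.0, 0.0, -0.03], [0.0, 0.0, -0.03], [0.0, 0.0, -0.03], [0.0, 0.0, -0.03]]}
{"slide": [[-0.37, 0.09, -0.08], [-0.37, 0.08, -0.08], [-0.38, 0.06, -0.08], [-0.38, 0.04, -0.07], [-0.27, 0.25, 0.03], [-0.28, 0.23, 0.02], [-0.3, 0.22, 0.03], [-0.3, 0.21, 0.02]], "turn": [[0.0, 0.0, -0.03], [0.0, 0.0, -0.03], [0.0, 0.0, -0.03], [0.0, 0.0, -0.03], [0.0, 0.0, -0.03], [0.0, 0.0, -0.03], [0.0, 0.0, -0.03], [0.0, 0.0, -0.03]]}
{"slide": [[-0.31, 0.19, 0.03], [-0.32, 0.18, 0.02], [-0.33, 0.17, 0.03], [-0.34, 0.15, 0.02], [-0.35, 0.14, 0.03], [-0.35, 0.12, 0.02], [-0.35, 0.11, 0.03], [-0.36, 0.1, 0.02]], "turn": [[0.0, 0.0, -0.03], [0.0, 0.0, -0.03], [0.0, 0.0, -0.03], [0.0, 0.0, -0.03], [0.0, 0.0, -0.02], [0.0, 0.0, -0.03], [0.0, 0.0, -0.02], [0.0, 0.0, -0.03]]}
end [0.4667 0.1919 0.2805] [ 1.7995e+02  7.0000e-02 -9.8660e+01]
```

Call:
apply_moves(
  slide=[
    [-0.31, 0.22, -0.08],
    [-0.32, 0.2, -0.08],
    [-0.33, 0.19, -0.08],
    [-0.34, 0.17, -0.08],
    [-0.35, 0.16, -0.08],
    [-0.35, 0.14, -0.08],
    [-0.36, 0.13, -0.08],
    [-0.37, 0.11, -0.08],
  ],
  turn=[
    [0, 0, -0.03],
    [0, 0, -0.03],
    [0, 0, -0.03],
    [0, 0, -0.03],
    [0, 0, -0.03],
    [0, 0, -0.03],
    [0, 0, -0.03],
    [0, 0, -0.03],
  ],
  jaw=[0, 0, 0, 0, 0, 0, 0, 0],
)

```text
time_s: 0.9
tcp_pos: [0.4147, -0.3749, 0.2794]
eef_rot: [180.0, -0.0, -138.1]
contact_force: [0.6, -1.4, 0.4]
gripper_width: 0.0875
```

Call:
apply_moves(
  slide=[
    [-0.37, 0.09, -0.08],
    [-0.37, 0.08, -0.08],
    [-0.38, 0.06, -0.08],
    [-0.38, 0.04, -0.07],
    [-0.27, 0.25, 0.03],
    [-0.28, 0.23, 0.02],
    [-0.3, 0.22, 0.03],
    [-0.3, 0.21, 0.02],
  ],
  turn=[
    [0, 0, -0.03],
    [0, 0, -0.03],
    [0, 0, -0.03],
    [0, 0, -0.03],
    [0, 0, -0.03],
    [0, 0, -0.03],
    [0, 0, -0.03],
    [0, 0, -0.03],
  ],
  jaw=[0, 0, 0, 0, 0, 0, 0, 0],
)

```text
time_s: 1.7
tcp_pos: [0.4881, -0.1022, 0.2998]
eef_rot: [180.0, -0.0, -117.5]
contact_force: [0.6, 0.8, 0.3]
gripper_width: 0.0876
```

Call:
apply_moves(
  slide=[
    [-0.31, 0.19, 0.03],
    [-0.32, 0.18, 0.02],
    [-0.33, 0.17, 0.03],
    [-0.34, 0.15, 0.02],
    [-0.35, 0.14, 0.03],
    [-0.35, 0.12, 0.02],
    [-0.35, 0.11, 0.03],
    [-0.36, 0.1, 0.02],
  ],
  turn=[
    [0, 0, -0.03],
    [0, 0, -0.03],
    [0, 0, -0.03],
    [0, 0, -0.03],
    [0, 0, -0.02],
    [0, 0, -0.03],
    [0, 0, -0.02],
    [0, 0, -0.03],
  ],
  jaw=[0, 0, 0, 0, 0, 0, 0, 0],
)

```text
time_s: 2.5
tcp_pos: [0.4661, 0.193, 0.2801]
eef_rot: [180.0, -0.0, -98.6]
contact_force: [0.9, -0.8, -0.7]
gripper_width: 0.0876
```

```bash
python3 - <<'E'
from plan import *
s,p,R=cur(); print(p,R.as_euler('xyz',degrees=True))
plan(p,R,[((.4664,.1917,.20),tdown(-99),3),((.4664,.1917,.109),tdown(-99),5)],3)
# side-view check
from plant import r
c=r.capture("side"); cv2.imwrite("pics/side1.png",cv2.resize(c["pixels"][60:300,180:420],None,fx=2.5,fy=2.5,interpolation=cv2.INTER_CUBIC))
E
```

```text
[0.46610689 0.19298637 0.28007056] [ 1.79981828e+02 -6.92291632e-03 -9.85656070e+01]
{"slide": [[0.004, -0.002, 0.267], [0.004, -0.002, 0.267], [0.004, -0.001, 0.267], [0.0, -0.0, 0.182], [0.0, -0.0, 0.182], [0.0, -0.0, 0.182], [0.0, -0.0, 0.182], [0.0, -0.0, 0.182]], "turn": [[0.0, -0.0, 0.002], [0.0, -0.0, 0.002], [0.0, -0.0, 0.001], [0.0, -0.0, 0.0], [0.0, -0.0, 0.0], [0.0, -0.0, 0.0], [0.0, -0.0, 0.0], [0.0, -0.0, 0.0]]}
end [0.4664 0.1917 0.109 ] [ 1.7998e+02 -1.0000e-02 -9.9000e+01]
```

View pics/side1.png

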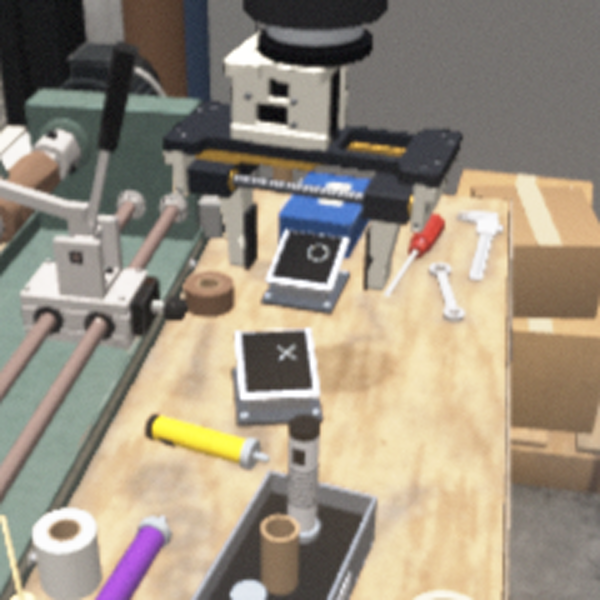

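The wide view shows the gripper above the upright probe (crop px ~(303,480)). The yellow and purple look-alikes, standing in the first picture, now lie on the bench. No move came near the purple one and no contact force showed up, so I'll check whether they keep rolling.

Call:
apply_moves(
  slide=[
    [0.004, -0.002, 0.267],
    [0.004, -0.002, 0.267],
    [0.004, -0.001, 0.267],
    [0, 0, 0.182],
    [0, 0, 0.182],
    [0, 0, 0.182],
    [0, 0, 0.182],
    [0, 0, 0.182],
  ],
  turn=[
    [0, 0, 0.002],
    [0, 0, 0.002],
    [0, 0, 0.001],
    [0, 0, 0],
    [0, 0, 0],
    [0, 0, 0],
    [0, 0, 0],
    [0, 0, 0],
  ],
  jaw=[0, 0, 0, 0, 0, 0, 0, 0],
)

```text
time_s: 3.35
tcp_pos: [0.4669, 0.1901, 0.1084]
eef_rot: [180.0, -0.0, -99.1]
contact_force: [-0.3, 0.1, -0.4]
gripper_width: 0.0876
```

```bash
python3 - <<'E'
from plan import *
s,p,R=cur(); print(p,s["contact_force"],s["gripper_width"])
from plant import r
for n in("side","top"):
    c=r.capture(n);pickle.dump(c,open(f"pics/{n}2.pkl","wb"))
    im=c["pixels"]; im=im[130:290,180:360] if n=="side" else im[160:300,120:320]
    cv2.imwrite(f"pics/{n}2.png",cv2.resize(im,None,fx=3.7,fy=3.7,interpolation=cv2.INTER_CUBIC))
E
```

```text
[0.46687846 0.19012907 0.10835523] [-0.26842569  0.13194596 -0.4051731 ] 0.08764415168208357
```

View pics/side2.png

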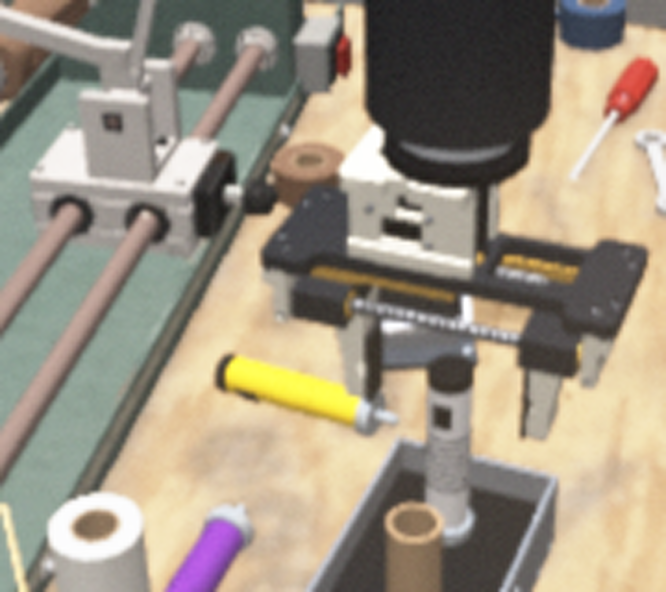

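View pics/top2.png

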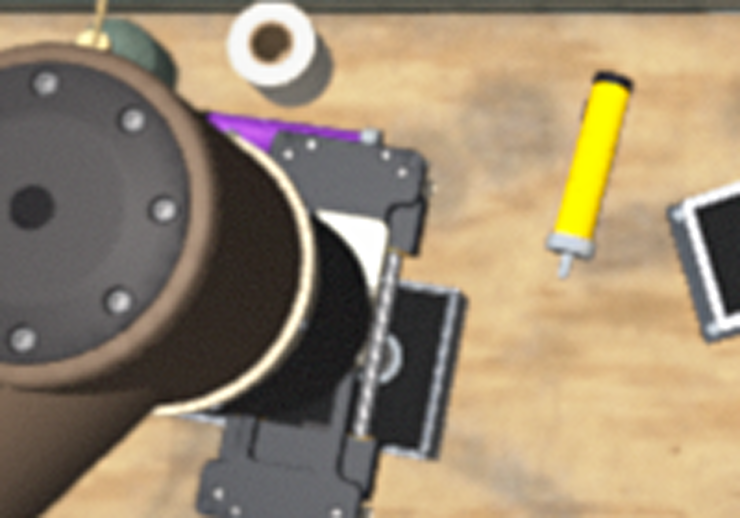

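```bash
python3 - <<'E'
from plan import *
s,p,R=cur()
for n,o in(("side2",(180,130)),("top2",(120,160))):
    c=load(n)
    pts=[p,p+R.apply([0,0,.014]),p+R.apply([0,.046,.014]),p+R.apply([0,-.046,.014]),(.4666,.1915,.152),(.4666,.1915,.042)]
    uv=((proj(c,pts)-o+.5)*3.7-.5).round(0); print(n,uv.tolist())
    W=cloud(c)
    q=[(450,375),(450,420),(450,350),(540,430),(370,400),(455,520)] if n[0]=="s" else [(385,357),(400,170),(390,290),(260,400),(375,380)]
    for a in q:
        u=int(a[0]/3.7+o[0]);v=int(a[1]/3.7+o[1]);print(a,W[v,u].round(3))
E
```

```text
side2 [[450.0, 426.0], [449.0, 444.0], [526.0, 463.0], [375.0, 427.0], [448.0, 365.0], [445.0, 513.0]]
(450, 375) [0.465 0.201 0.152]
(450, 420) [0.463 0.207 0.126]
(450, 350) [ 0.498 -0.015  0.009]
(540, 430) [0.413 0.212 0.13 ]
(370, 400) [0.534 0.083 0.032]
(455, 520) [0.46  0.204 0.05 ]
top2 [[357.0, 350.0], [362.0, 352.0], [346.0, 431.0], [377.0, 273.0], [336.0, 341.0], [374.0, 356.0]]
(385, 357) [0.464 0.178 0.074]
(400, 170) [0.547 0.147 0.224]
(390, 290) [0.488 0.155 0.199]
(260, 400) [0.424 0.172 0.379]
(375, 380) [0.443 0.161 0.2  ]
```

```bash
python3 - <<'E'
from plan import *
s,p,R=cur(); print(p,s["time_s"])
c=load("side2"); W=cloud(c); o,_=ray(c,[(280,210)]);print("cam",o)
for nm,(xa,xb) in dict(right=(.36,.435),left=(.495,.56)).items():
    m=(W[...,0]>xa)&(W[...,0]<xb)&(W[...,1]>.15)&(W[...,1]<.235)&(W[...,2]>.075)&(W[...,2]<.2)
    v,u=np.nonzero(m)
    for row in np.unique(v): 
        P=W[row,u[v==row]]; print(nm,row,(row-130)*3.7//1,len(P),u[v==row].min(),u[v==row].max(),np.median(P,0).round(3))
E
```

```text
[0.46547587 0.18909137 0.10688681] 3.45
cam [0.36283433 0.86517786 0.66524988]
right 205 277.0 2 319 320 [0.433 0.17  0.2  ]
right 206 281.0 3 323 325 [0.424 0.172 0.2  ]
right 222 340.0 3 315 318 [0.432 0.228 0.199]
right 223 344.0 1 319 319 [0.427 0.227 0.196]
right 226 355.0 3 321 343 [0.383 0.228 0.196]
right 227 358.0 3 321 343 [0.383 0.227 0.193]
right 228 362.0 1 342 342 [0.383 0.229 0.193]
right 229 366.0 2 321 342 [0.403 0.215 0.177]
right 230 370.0 6 321 326 [0.419 0.209 0.168]
right 231 373.0 10 321 330 [0.414 0.211 0.168]
right 232 377.0 11 321 331 [0.413 0.21  0.164]
right 233 381.0 11 321 331 [0.413 0.209 0.161]
right 234 384.0 11 321 331 [0.413 0.21  0.158]
right 235 388.0 10 321 330 [0.414 0.209 0.156]
right 236 392.0 10 321 330 [0.414 0.21  0.154]
right 237 395.0 10 321 330 [0.414 0.209 0.15 ]
right 238 399.0 10 321 330 [0.414 0.209 0.149]
right 239 403.0 10 321 330 [0.413 0.208 0.144]
right 240 407.0 10 321 330 [0.413 0.209 0.143]
right 241 410.0 10 321 330 [0.413 0.208 0.14 ]
right 242 414.0 9 321 329 [0.414 0.21  0.138]
right 243 418.0 10 320 329 [0.415 0.21  0.13
[... 1039 characters left out ...]
7 0.192 0.157]
left 224 347.0 11 272 282 [0.516 0.193 0.156]
left 225 351.0 11 272 282 [0.516 0.192 0.153]
left 226 355.0 11 272 282 [0.516 0.192 0.15 ]
left 227 358.0 11 272 282 [0.518 0.19  0.147]
left 228 362.0 10 273 282 [0.516 0.192 0.145]
left 229 366.0 10 273 282 [0.515 0.192 0.143]
left 230 370.0 10 273 282 [0.515 0.193 0.14 ]
left 231 373.0 10 273 282 [0.515 0.192 0.137]
left 232 377.0 10 273 282 [0.516 0.192 0.134]
left 233 381.0 10 273 282 [0.515 0.193 0.132]
left 234 384.0 10 273 282 [0.516 0.192 0.13 ]
left 235 388.0 9 273 281 [0.516 0.193 0.127]
left 236 392.0 7 274 280 [0.516 0.194 0.125]
left 237 395.0 3 277 280 [0.513 0.192 0.122]
left 238 399.0 1 279 279 [0.512 0.195 0.122]
```

```bash
python3 - <<'E'
from plan import *
from plant import r
print(r.tips_ahead)
c=r.capture("side"); s,p,R=cur(); print(p,s["time_s"]); W=cloud(c)
pickle.dump(c,open("pics/side3.pkl","wb"))
for (xa,xb) in ((.36,.435),(.495,.56)):
    m=(W[...,0]>xa)&(W[...,0]<xb)&(W[...,1]>.17)&(W[...,1]<.225)&(W[...,2]>.065)&(W[...,2]<.19)
    print(np.sort(W[m][:,2])[:5], np.median(W[m],0))
im=c["pixels"][130:290,180:360]
cv2.imwrite("pics/side3.png",cv2.resize(im,None,fx=3.7,fy=3.7,interpolation=cv2.INTER_CUBIC))
E
```

```text
0.014
[0.46640034 0.18963409 0.10837862] 3.5
[0.11950249 0.12040857 0.12056818 0.12071693 0.12195157] [0.4133014  0.2085715  0.14511609]
[0.11900771 0.11950309 0.11962529 0.11987804 0.11994803] [0.5144203  0.19097753 0.15261916]
```

View pics/side3.png

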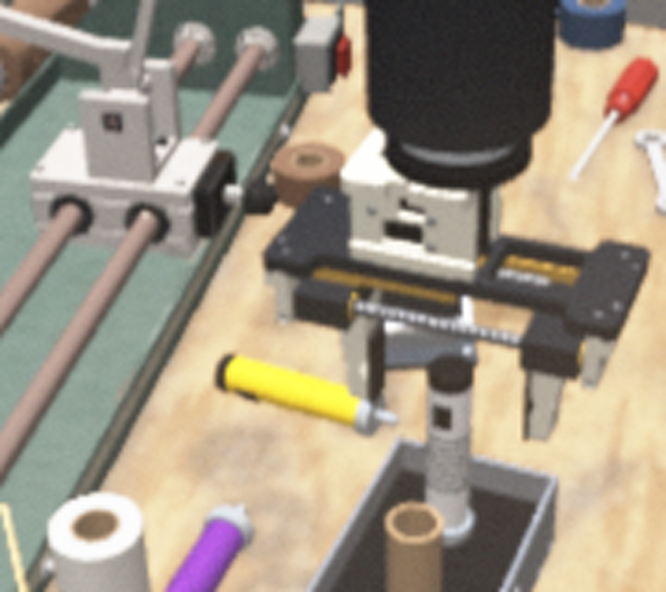

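```bash
cat > tips.py <<'E'
from plan import *
def tips(c,p):
    W=cloud(c)
    d=W-p; R=tdown(-99); L=np.einsum('ij,...j->...i',R.inv().as_matrix(),d)
    m=(abs(L[...,0])<.03)&(abs(L[...,1])>.03)&(abs(L[...,1])<.075)&(L[...,2]>-.06)&(L[...,2]<.04)
    return m,L
E
python3 - <<'E'
from tips import *
from plant import r
c=load("side0"); W=cloud(c); p=np.array([.24375,-.6289,.2144]); R=tdown(-158.8)
L=np.einsum('ij,...j->...i',R.inv().as_matrix(),W-p)
m=(abs(L[...,0])<.04)&(abs(L[...,1])>.025)&(abs(L[...,1])<.08)&(abs(L[...,2])<.1)
print("start", np.sort(L[m][:,2])[-8:], m.sum(), proj(c,[p,p+[0,0,-.014]]))
for i in range(4):
    c=r.capture("side"); s,p,_=cur(); W=cloud(c); m=(abs(W[...,0]-.515)<.01)&(W[...,1]>.17)&(W[...,1]<.225)&(W[...,2]>.065)&(W[...,2]<.19)
    print(s["time_s"],p.round(4),np.sort(W[m][:,2])[:4].round(4))
E
```

```text
start [-0.0113372  -0.01117736 -0.01116144 -0.01038576 -0.01019539 -0.0095874
 -0.0093863  -0.00839503] 408 [[404.18827994  81.51426784]
 [403.55459915  85.51892191]]
3.55 [0.4671 0.1902 0.1094] [0.1197 0.1211 0.1216 0.1218]
3.6 [0.4675 0.1905 0.11  ] [0.1206 0.122  0.1234 0.1235]
3.65 [0.4677 0.1907 0.1102] [0.1223 0.1223 0.1227 0.1239]
3.7 [0.4676 0.1908 0.1103] [0.1216 0.1218 0.1232 0.1232]
```

Side images put the fingertips about 25 mm higher than the reported TCP implies, both here and at the start. A light test close will tell which is right: the handle is 26 mm across, the cap 27 mm.

Call:
apply_moves(
  slide=[
    [0, 0, 0],
    [0, 0, 0],
    [0, 0, 0],
    [0, 0, 0],
    [0, 0, 0],
    [0, 0, 0],
    [0, 0, 0],
    [0, 0, 0],
  ],
  turn=[
    [0, 0, 0],
    [0, 0, 0],
    [0, 0, 0],
    [0, 0, 0],
    [0, 0, 0],
    [0, 0, 0],
    [0, 0, 0],
    [0, 0, 0],
  ],
  jaw=[0.6, 0.6, 0.6, 0.6, 0.72, 0.72, 0.72, 0.72],
  newtons=5,
)

```text
time_s: 4.5
tcp_pos: [0.4671, 0.1903, 0.1092]
eef_rot: [180.0, -0.0, -99.1]
contact_force: [-0.2, 0.2, -0.1]
gripper_width: 0.0295
```

```bash
python3 - <<'E'
from plan import *
from plant import r
c=r.capture("side"); s,p,R=cur(); print(p,s["time_s"],s["gripper_width"],s["contact_force"])
im=c["pixels"][180:280,230:350]; pickle.dump(c,open("pics/side4.pkl","wb"))
cv2.imwrite("pics/side4.png",cv2.resize(im,None,fx=6,fy=6,interpolation=cv2.INTER_CUBIC))
E
```

```text
[0.46707517 0.19033807 0.10924242] 4.55 0.026988691157318296 [ 0.22176171  0.32857183 -0.35147945]
```

View pics/side4.png

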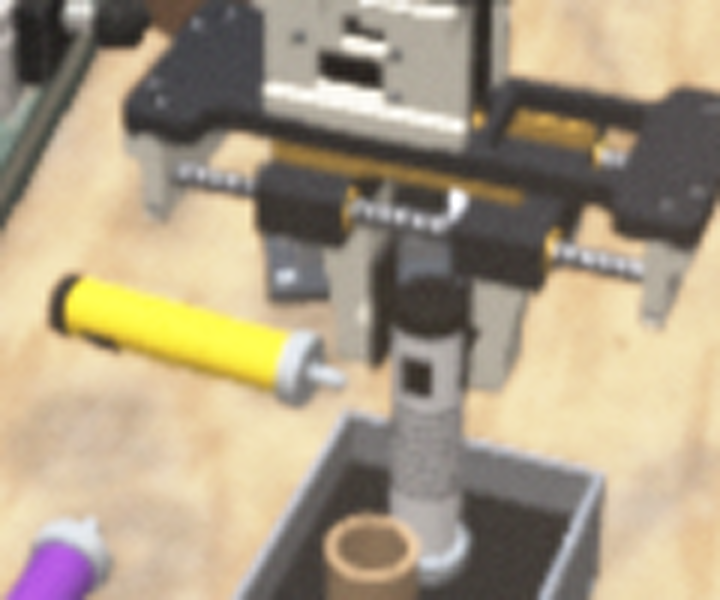

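Call:
apply_moves(
  slide=[
    [0, 0, 0],
    [0, 0, 0],
    [0, 0, 0],
  ],
  turn=[
    [0, 0, 0],
    [0, 0, 0],
    [0, 0, 0],
  ],
  jaw=[0.74, 0.74, 0.74],
  newtons=5,
)

```text
time_s: 4.85
tcp_pos: [0.4671, 0.1903, 0.1093]
eef_rot: [180.0, -0.0, -99.1]
contact_force: [-0.8, 0.6, 0.1]
gripper_width: 0.0267
```

```bash
python3 - <<'E'
from plan import *
from plant import r
c=r.capture("side"); s,p,R=cur(); print(p,s["time_s"],s["gripper_width"],s["contact_force"])
W=cloud(c)
im=c["pixels"][180:280,230:350]; pickle.dump(c,open("pics/side5.pkl","wb"))
cv2.imwrite("pics/side5.png",cv2.resize(im,None,fx=6,fy=6,interpolation=cv2.INTER_CUBIC))
for x in range(280,320,3): print(x,[W[y,x].round(3).tolist() for y in (230,236,241)])
E
```

```text
[0.46706264 0.19034498 0.10924882] 4.9 0.026607678699451832 [-0.22010811 -0.1770353  -0.01913117]
280 [[0.55, 0.008, -0.002], [0.536, 0.077, 0.033], [0.534, 0.084, 0.023]]
283 [[0.542, 0.008, -0.001], [0.53, 0.066, 0.025], [0.528, 0.079, 0.021]]
286 [[0.497, 0.197, 0.147], [0.497, 0.197, 0.131], [0.526, 0.051, -0.001]]
289 [[0.49, 0.198, 0.149], [0.49, 0.198, 0.133], [0.518, 0.048, -0.002]]
292 [[0.484, 0.198, 0.15], [0.484, 0.197, 0.134], [0.511, 0.049, -0.001]]
295 [[0.477, 0.201, 0.153], [0.477, 0.2, 0.137], [0.477, 0.2, 0.123]]
298 [[0.471, 0.199, 0.153], [0.47, 0.205, 0.142], [0.469, 0.207, 0.13]]
301 [[0.465, 0.198, 0.153], [0.464, 0.203, 0.141], [0.463, 0.206, 0.131]]
304 [[0.459, 0.197, 0.152], [0.458, 0.201, 0.14], [0.458, 0.202, 0.128]]
307 [[0.452, 0.202, 0.158], [0.452, 0.203, 0.143], [0.452, 0.202, 0.129]]
310 [[0.446, 0.205, 0.16], [0.446, 0.204, 0.144], [0.445, 0.206, 0.133]]
313 [[0.439, 0.208, 0.164], [0.439, 0.205, 0.146], [0.439, 0.204, 0.132]]
316 [[0.435, 0.198, 0.157], [0.454, 0.014, -0.003], [0.45, 0.039, 0.001]]
319 [[0.449, -0.012, -0.002], [0.446, 0.014, -0.002], [0.443, 0.034, -0.002]]
```

View pics/side5.png

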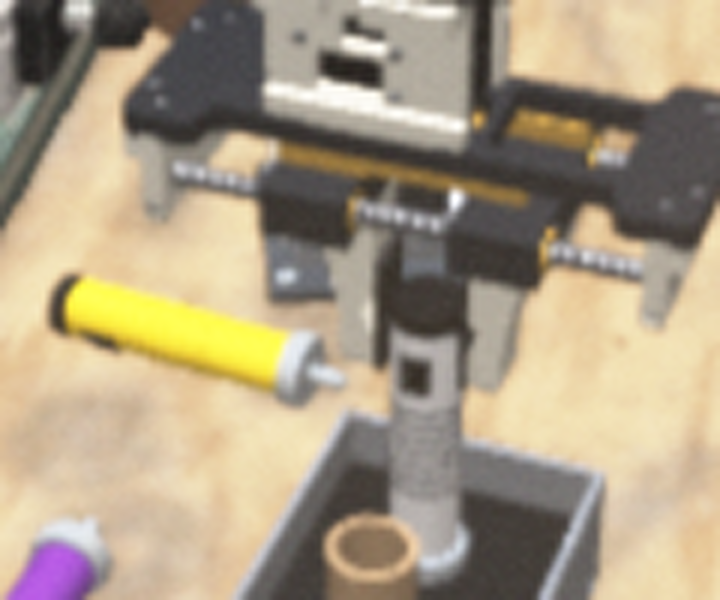

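Settled width is 26.6 mm, and the scale reads 0.4 mm low when open (87.6 against 88), so this is the 27 mm cap. The image shows the same: the pads sit on the cap. The true TCP is therefore about 25 mm higher than reported. I'll open, go 25 mm lower and watch the force.

Call:
apply_moves(
  slide=[
    [0, 0, 0],
    [0, 0, 0],
    [0, 0, 0],
    [0, 0, 0],
    [0, 0, 0.05],
    [0, 0, 0.05],
  ],
  turn=[
    [0, 0, 0],
    [0, 0, 0],
    [0, 0, 0],
    [0, 0, 0],
    [0, 0, 0],
    [0, 0, 0],
  ],
  jaw=[0.4, 0.4, 0.4, 0.4, 0.4, 0.4],
)

```text
time_s: 5.5
tcp_pos: [0.4671, 0.1904, 0.0989]
eef_rot: [-180.0, 0.0, -99.1]
contact_force: [-0.2, -0.3, -0.5]
gripper_width: 0.0524
```

Call:
apply_moves(
  slide=[
    [0, 0, 0.02],
    [0, 0, 0.02],
    [0, 0, 0.02],
    [0, 0, 0],
  ],
  turn=[
    [0, 0, 0],
    [0, 0, 0],
    [0, 0, 0],
    [0, 0, 0],
  ],
  jaw=[0.4, 0.4, 0.4, 0.4],
)

```text
time_s: 5.9
tcp_pos: [0.467, 0.1902, 0.0929]
eef_rot: [180.0, -0.0, -99.1]
contact_force: [-0.2, -0.0, -0.1]
gripper_width: 0.0528
```

Call:
apply_moves(
  slide=[
    [0, 0, 0.02],
    [0, 0, 0.02],
    [0, 0, 0.02],
    [0, 0, 0.02],
    [0, 0, 0],
  ],
  turn=[
    [0, 0, 0],
    [0, 0, 0],
    [0, 0, 0],
    [0, 0, 0],
    [0, 0, 0],
  ],
  jaw=[0.4, 0.4, 0.4, 0.4, 0.4],
)

```text
time_s: 6.4
tcp_pos: [0.4669, 0.1902, 0.0849]
eef_rot: [180.0, -0.0, -99.1]
contact_force: [-0.2, 0.7, 0.6]
gripper_width: 0.052
```

```bash
python3 - <<'E'
from plan import *
from plant import r
c=r.capture("side"); s,p,R=cur(); print(p,s["time_s"],s["gripper_width"],s["contact_force"])
W=cloud(c)
m=(abs(W[...,0]-.512)<.02)&(W[...,1]>.17)&(W[...,1]<.225)&(W[...,2]>.065)&(W[...,2]<.19); print(np.sort(W[m][:,2])[:5])
im=c["pixels"][180:280,230:350]; pickle.dump(c,open("pics/side6.pkl","wb"))
cv2.imwrite("pics/side6.png",cv2.resize(im,None,fx=6,fy=6,interpolation=cv2.INTER_CUBIC))
E
```

```text
[0.46700894 0.19026571 0.08510969] 6.45 0.05245117285952901 [-0.15649335  0.05075636 -0.02523936]
[0.09705984 0.09844619 0.09873192 0.09894109 0.09925739]
```

View pics/side6.png

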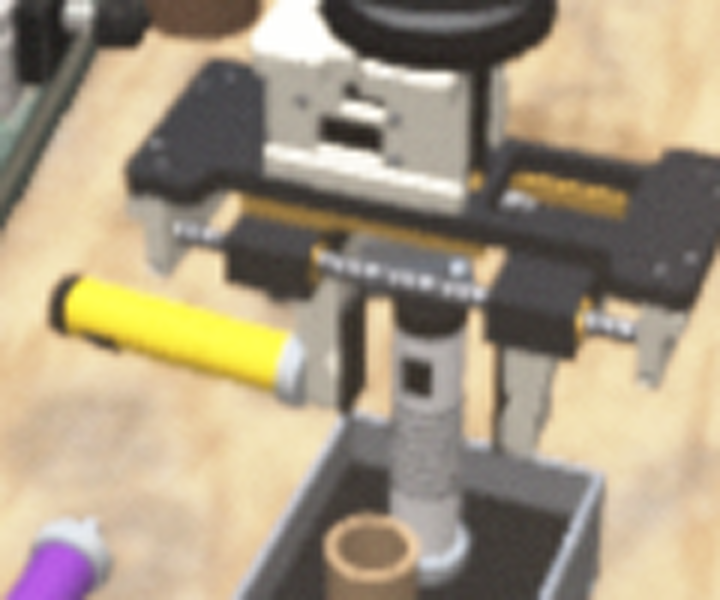

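Fingers now straddle the handle, tips about z=0.097, with no force. Closing.

Call:
apply_moves(
  slide=[
    [0, 0, 0],
    [0, 0, 0],
    [0, 0, 0],
    [0, 0, 0],
    [0, 0, 0],
    [0, 0, 0],
    [0, 0, 0],
  ],
  turn=[
    [0, 0, 0],
    [0, 0, 0],
    [0, 0, 0],
    [0, 0, 0],
    [0, 0, 0],
    [0, 0, 0],
    [0, 0, 0],
  ],
  jaw=[0.6, 0.72, 0.8, 0.9, 1, 1, 1],
  newtons=35,
)

```text
time_s: 7.15
tcp_pos: [0.467, 0.1903, 0.0853]
eef_rot: [180.0, -0.0, -99.1]
contact_force: [-0.1, -0.7, 0.4]
gripper_width: 0.0256
```

```bash
python3 - <<'E'
from plan import *
s,p,R=cur(); print(p,R.as_euler('xyz',degrees=True),s["time_s"],s["gripper_width"],s["contact_force"])
plan(p,R,[((p[0],p[1],.12),R,3),((p[0],p[1],.26),R,5)],2)
E
```

```text
[0.46704914 0.19033373 0.08525285] [ 1.79996310e+02 -2.80290396e-03 -9.90824599e+01] 7.15 0.025645697486871937 [-0.07293893 -0.74074541  0.36017382]
{"slide": [[0.0, 0.0, -0.12], [0.0, 0.0, -0.11], [0.0, 0.0, -0.12], [0.0, 0.0, -0.28], [0.0, 0.0, -0.28], [0.0, 0.0, -0.28], [0.0, 0.0, -0.28], [0.0, 0.0, -0.28]], "turn": [[0.0, 0.0, 0.0], [0.0, 0.0, 0.0], [0.0, 0.0, 0.0], [0.0, 0.0, 0.0], [0.0, 0.0, 0.0], [0.0, 0.0, 0.0], [0.0, 0.0, 0.0], [0.0, 0.0, 0.0]]}
end [0.4671 0.1903 0.2603] [180.    -0.   -99.08]
```

Call:
apply_moves(
  slide=[
    [0, 0, -0.12],
    [0, 0, -0.11],
    [0, 0, -0.12],
    [0, 0, -0.28],
    [0, 0, -0.28],
    [0, 0, -0.28],
    [0, 0, -0.28],
    [0, 0, -0.28],
  ],
  turn=[
    [0, 0, 0],
    [0, 0, 0],
    [0, 0, 0],
    [0, 0, 0],
    [0, 0, 0],
    [0, 0, 0],
    [0, 0, 0],
    [0, 0, 0],
  ],
  jaw=[1, 1, 1, 1, 1, 1, 1, 1],
)

```text
time_s: 7.95
tcp_pos: [0.4668, 0.1901, 0.2627]
eef_rot: [-180.0, 0.1, -99.1]
contact_force: [1.1, -0.4, -2.8]
gripper_width: 0.0256
```

```bash
cat >> plan.py <<'E'
def padRot(yaw=np.radians(-95.45)): return Ro.from_euler('z',yaw)*Ro.from_euler('y',-np.radians(18))
ring=np.array([.5288,-.2952,.0523]); n=padRot().as_matrix()[:,2]
Rt=padRot()*Ro.from_euler('x',180,degrees=True)
E
python3 - <<'E'
from plan import *
from plant import r
c=r.capture("side"); s,p,R=cur(); print(p,s["time_s"],s["gripper_width"],s["contact_force"])
cv2.imwrite("pics/side7.png",cv2.resize(c["pixels"][100:260,220:380],None,fx=3.7,fy=3.7,interpolation=cv2.INTER_CUBIC))
ring[2]=.05+ (ring-np.array([.541,-.2879,.05]))[:2]@(-n[:2])/n[2]
print(ring,n,Rt.as_euler('xyz',degrees=True))
tgt=ring+n*(.0693+.05)
print(tgt)
plan(p,R,[((.50,-.03,.27),R,6),(tgt+[0,0,.04],Rt,10)],2)
E
```

```text
[0.46900451 0.19100839 0.26772099] 8.0 0.025283585850258288 [4.17489565 2.23345764 4.19666359]
[ 0.5288     -0.2952      0.05273768] [0.02934953 0.30762007 0.95105652] [180.   -18.   -95.45]
[ 0.5323014  -0.25850093  0.16619872]
{"slide": [[0.36, -0.11, -0.0], [0.35, -0.11, -0.01], [0.36, -0.11, -0.0], [0.35, -0.11, -0.01], [0.36, -0.11, -0.0], [0.35, -0.1, -0.01], [0.22, -0.07, 0.06], [0.22, -0.07, 0.07]], "turn": [[0.0, 0.0, 0.0], [0.0, 0.0, 0.0], [0.0, 0.0, 0.0], [0.0, 0.0, 0.0], [0.0, 0.0, 0.0], [0.0, 0.0, 0.0], [0.0, 0.02, -0.0], [0.0, 0.02, -0.0]]}
{"slide": [[0.22, -0.07, 0.08], [0.22, -0.06, 0.08], [0.21, -0.06, 0.09], [0.21, -0.06, 0.1], [0.21, -0.06, 0.1], [0.2, -0.06, 0.11], [0.2, -0.06, 0.11], [0.2, -0.06, 0.13]], "turn": [[0.0, 0.02, -0.01], [0.0, 0.02, -0.0], [0.0, 0.02, -0.01], [0.0, 0.02, -0.0], [0.0, 0.02, -0.01], [0.0, 0.02, -0.0], [0.0, 0.03, -0.01], [0.0, 0.02, -0.0]]}
end [ 0.5327 -0.2584  0.2056] [179.8  -17.78 -95.59]
```

View pics/side7.png

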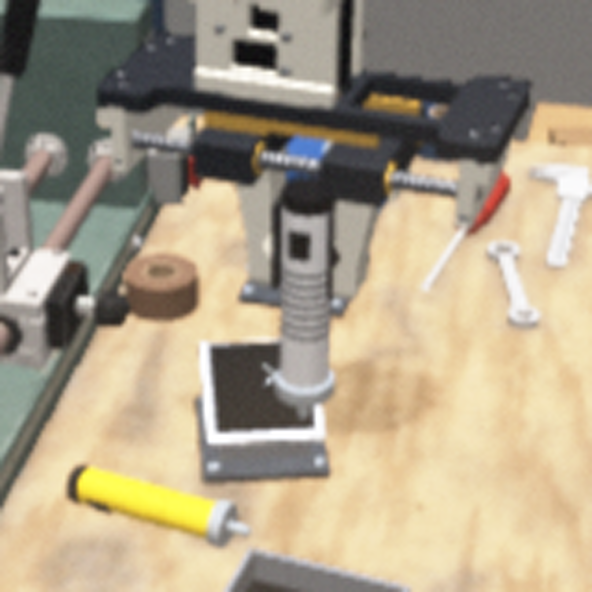

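The probe is lifted upright out of the bin, its foot at crop px ~(303,388). Now carrying it over.

Call:
apply_moves(
  slide=[
    [0.36, -0.11, 0],
    [0.35, -0.11, -0.01],
    [0.36, -0.11, 0],
    [0.35, -0.11, -0.01],
    [0.36, -0.11, 0],
    [0.35, -0.1, -0.01],
    [0.22, -0.07, 0.06],
    [0.22, -0.07, 0.07],
  ],
  turn=[
    [0, 0, 0],
    [0, 0, 0],
    [0, 0, 0],
    [0, 0, 0],
    [0, 0, 0],
    [0, 0, 0],
    [0, 0.02, 0],
    [0, 0.02, 0],
  ],
  jaw=[1, 1, 1, 1, 1, 1, 1, 1],
)

```text
time_s: 8.8
tcp_pos: [0.5047, -0.0777, 0.2514]
eef_rot: [-179.9, -3.5, -99.2]
contact_force: [0.6, -0.0, -3.0]
gripper_width: 0.0256
```

Call:
apply_moves(
  slide=[
    [0.22, -0.07, 0.08],
    [0.22, -0.06, 0.08],
    [0.21, -0.06, 0.09],
    [0.21, -0.06, 0.1],
    [0.21, -0.06, 0.1],
    [0.2, -0.06, 0.11],
    [0.2, -0.06, 0.11],
    [0.2, -0.06, 0.13],
  ],
  turn=[
    [0, 0.02, -0.01],
    [0, 0.02, 0],
    [0, 0.02, -0.01],
    [0, 0.02, 0],
    [0, 0.02, -0.01],
    [0, 0.02, 0],
    [0, 0.03, -0.01],
    [0, 0.02, 0],
  ],
  jaw=[1, 1, 1, 1, 1, 1, 1, 1],
)

```text
time_s: 9.6
tcp_pos: [0.5304, -0.2596, 0.1987]
eef_rot: [179.3, -18.2, -95.4]
contact_force: [0.0, 0.1, -2.6]
gripper_width: 0.0258
```

Call:
apply_moves(
  slide=[
    [0, 0, 0],
    [0, 0, 0],
    [0, 0, 0],
  ],
  turn=[
    [0, 0, 0],
    [0, 0, 0],
    [0, 0, 0],
  ],
  jaw=[1, 1, 1],
)

```text
time_s: 9.9
tcp_pos: [0.5304, -0.2587, 0.1997]
eef_rot: [179.4, -18.0, -95.5]
contact_force: [-0.4, -0.2, -1.9]
gripper_width: 0.0256
```

```bash
python3 - <<'E'
from plan import *
s,p,R=cur(); print(p,R.as_euler('xyz',degrees=True),s["time_s"],s["gripper_width"],s["contact_force"])
ring[2]=.05+ (ring-np.array([.541,-.2879,.05]))[:2]@(-n[:2])/n[2]
plan(p,R,[(ring+n*(.0693+.02),Rt,6)],3)
E
```

```text
[ 0.53036364 -0.25872903  0.19966229] [179.42531106 -18.0261912  -95.47798293] 9.9 0.02563570680678048 [-0.36516856 -0.16057874 -1.91678195]
{"slide": [[-0.018, -0.004, 0.103], [-0.018, -0.004, 0.103], [-0.018, -0.004, 0.103], [-0.018, -0.004, 0.103], [-0.018, -0.004, 0.102], [-0.018, -0.003, 0.103]], "turn": [[0.001, -0.0, -0.0], [0.001, -0.0, -0.0], [0.001, -0.0, -0.0], [0.001, -0.0, -0.0], [0.001, -0.0, -0.0], [0.002, -0.0, -0.0]]}
end [ 0.5314 -0.2677  0.1376] [-179.97  -18.03  -95.48]
```

Call:
apply_moves(
  slide=[
    [-0.02, 0, 0.1],
    [-0.02, 0, 0.1],
    [-0.02, 0, 0.1],
    [-0.02, 0, 0.1],
    [-0.01, -0.01, 0.1],
    [-0.02, -0.01, 0.1],
    [0, 0, 0],
    [0, 0, 0],
  ],
  turn=[
    [0.001, 0, 0],
    [0.001, 0, 0],
    [0.001, 0, 0],
    [0.001, 0, 0],
    [0.001, 0, 0],
    [0.002, 0, 0],
    [0, 0, 0],
    [0, 0, 0],
  ],
  jaw=[1, 1, 1, 1, 1, 1, 1, 1],
)

```text
time_s: 10.7
tcp_pos: [0.5307, -0.2677, 0.1388]
eef_rot: [180.0, -18.1, -95.5]
contact_force: [0.8, 0.1, -1.5]
gripper_width: 0.0255
```

```bash
python3 - <<'E'
from plan import *
from plant import r
for nme,b in(("side",(255,130,90,70)),("top",(380,180,100,75))):
    c=r.capture(nme); pickle.dump(c,open(f"pics/{nme}8.pkl","wb"))
    x,y,w,h=b; cv2.imwrite(f"pics/{nme}8.png",cv2.resize(c["pixels"][y:y+h,x:x+w],None,fx=7.5,fy=7.5,interpolation=cv2.INTER_CUBIC))
    s,p,R=cur(); 
    tip=p+R.apply([0,0,.0693]); foot=p+R.apply([0,0,.0533]);cap=p+R.apply([0,0,-.0667])
    print(nme,p,R.as_euler('xyz',degrees=True),s["time_s"],s["contact_force"]); print("tip",tip, "px tip,foot,cap,ring",((proj(c,[tip,foot,cap,ring])-[x,y]+.5)*7.5-.5).round(0).tolist())
E
```

```text
side [ 0.53102655 -0.26767923  0.13919213] [-179.98469922  -18.0436691   -95.51683783] 10.75 [-0.44085008  0.52817492 -2.00694259]
tip [ 0.52898135 -0.28904669  0.07330026] px tip,foot,cap,ring [[388.0, 191.0], [386.0, 163.0], [369.0, -65.0], [389.0, 229.0]]
top [ 0.53117398 -0.26762272  0.13941532] [-179.95567836  -18.03789913  -95.52231683] 10.8 [-0.67398296 -0.39947223 -2.27145789]
tip [ 0.52916232 -0.28898675  0.07352131] px tip,foot,cap,ring [[443.0, 349.0], [444.0, 340.0], [450.0, 257.0], [440.0, 361.0]]
```

View pics/side8.png

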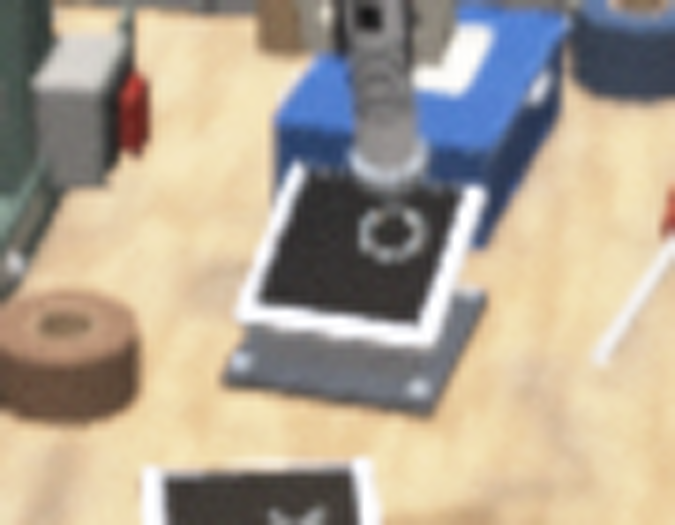

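View pics/top8.png

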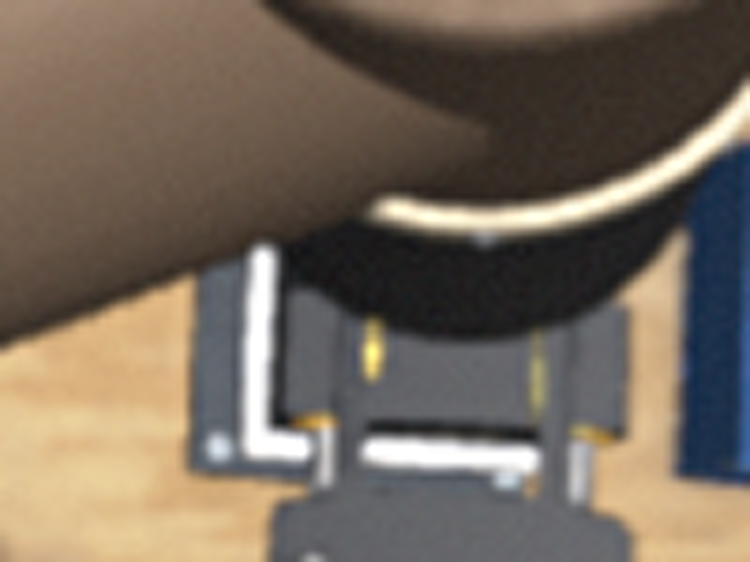

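Side view: foot rim at crop px (388,190) and ring at (391,233). Both match the projected model (front rim ~190, ring 229), so the height offset lies along the tool and the tip is aimed at the ring. Approaching along the normal.

Call:
apply_moves(
  slide=[
    [0, 0, 0.06],
    [0, 0, 0.06],
    [0, 0, 0.04],
    [0, 0, 0.02],
    [0, 0, 0],
    [0, 0, 0],
  ],
  turn=[
    [0, 0, 0],
    [0, 0, 0],
    [0, 0, 0],
    [0, 0, 0],
    [0, 0, 0],
    [0, 0, 0],
  ],
  jaw=[1, 1, 1, 1, 1, 1],
)

```text
time_s: 11.4
tcp_pos: [0.5303, -0.2732, 0.1219]
eef_rot: [-180.0, -18.0, -95.5]
contact_force: [0.1, 0.4, -2.0]
gripper_width: 0.0257
```

```bash
cat > chk.py <<'E'
from plan import *
from plant import r
ring[2]=.05+ (ring-np.array([.541,-.2879,.05]))[:2]@(-n[:2])/n[2]
F=[];G=[]
for i in range(4):
    c=r.capture("side"); s,p,R=cur(); F.append(s["contact_force"]); d=p+R.apply([0,0,.0693])-ring
    G.append([d@n,*(d-d@n*n)])
ang=np.degrees(np.arccos(-R.as_matrix()[:,2]@n))
F=np.mean(F,0);print(s["time_s"],"F",F.round(2),"Fn",(F@n).round(2),"gap",np.mean(G,0).round(4),"tilt",ang.round(2),"w",s["gripper_width"])
import sys
cv2.imwrite(f"pics/{sys.argv[1]}.png",cv2.resize(c["pixels"][130:200,255:345],None,fx=7.5,fy=7.5,interpolation=cv2.INTER_CUBIC))
E
python3 chk.py c1
```

```text
11.6 F [ 0.46 -0.5  -1.77] Fn -1.83 gap [ 0.0035 -0.0005 -0.0003  0.0001] tilt 0.03 w 0.025298076919139396
```

View pics/c1.png

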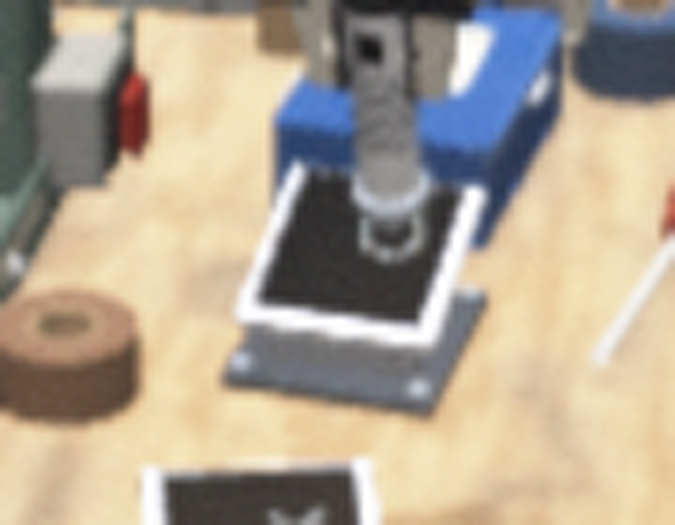

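Call:
apply_moves(
  slide=[
    [0, 0, 0.02],
    [0, 0, 0.01],
    [0, 0, 0.01],
    [0, 0, 0.01],
    [0, 0, 0.01],
    [0, 0, 0],
    [0, 0, 0],
  ],
  turn=[
    [0, 0, 0],
    [0, 0, 0],
    [0, 0, 0],
    [0, 0, 0],
    [0, 0, 0],
    [0, 0, 0],
    [0, 0, 0],
  ],
  jaw=[1, 1, 1, 1, 1, 1, 1],
)

```text
time_s: 12.3
tcp_pos: [0.5301, -0.275, 0.1163]
eef_rot: [-180.0, -18.0, -95.5]
contact_force: [-0.7, 1.6, 1.8]
gripper_width: 0.0256
```

```bash
python3 chk.py c2
```

```text
12.5 F [-0.13  1.56  1.44] Fn 1.85 gap [-0.0026 -0.0006 -0.0003  0.0001] tilt 0.04 w 0.025505712996470344
```

Contact force is 3.7 N, giving 3.1 mm in; geometry says 2.6 mm, which agrees. About 4 mm more.

Call:
apply_moves(
  slide=[
    [0, 0, 0.01],
    [0, 0, 0.01],
    [0, 0, 0.01],
    [0, 0, 0.01],
    [0, 0, 0],
    [0, 0, 0],
    [0, 0, 0],
    [0, 0, 0],
  ],
  turn=[
    [0, 0, 0],
    [0, 0, 0],
    [0, 0, 0],
    [0, 0, 0],
    [0, 0, 0],
    [0, 0, 0],
    [0, 0, 0],
    [0, 0, 0],
  ],
  jaw=[1, 1, 1, 1, 1, 1, 1, 1],
)

```text
time_s: 13.3
tcp_pos: [0.53, -0.2762, 0.1124]
eef_rot: [-180.0, -18.0, -95.5]
contact_force: [-1.2, 2.2, 2.9]
gripper_width: 0.0252
```

```bash
python3 chk.py c3; python3 - <<'E'
from plant import r
import cv2
cv2.imwrite("pics/fin.png",r.capture("side")["pixels"]);cv2.imwrite("pics/fint.png",r.capture("top")["pixels"])
E
python3 chk.py c4
```

```text
13.5 F [-0.99  2.41  3.42] Fn 3.96 gap [-0.0066 -0.0006 -0.0003  0.0001] tilt 0.04 w 0.02563701990844207
13.8 F [-0.79  2.13  2.98] Fn 3.46 gap [-0.0067 -0.0006 -0.0003  0.0001] tilt 0.04 w 0.02515798326736069
```

View pics/c3.png

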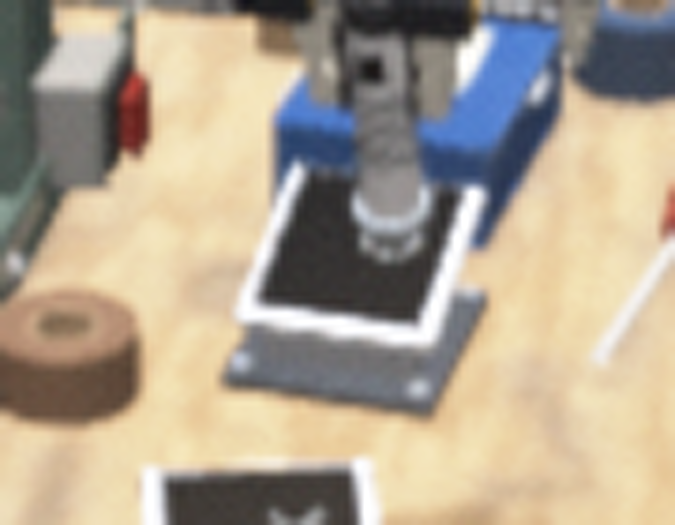

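View pics/fin.png

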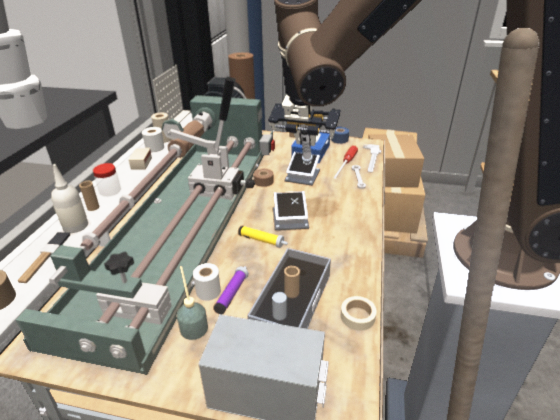

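View pics/fint.png

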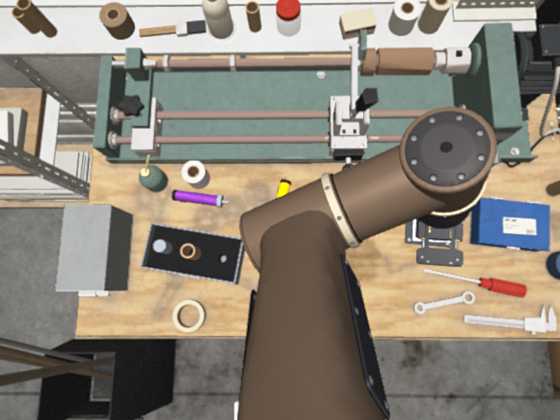

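Tip sits in the ring (foot at crop px (390,210), ring (391,235)); plug and tube stand untouched. Force gives ~6.2 mm, geometry ~6.7–7.1, so a small 0.4 mm trim.

Call:
apply_moves(
  slide=[
    [0, 0, 0.004],
    [0, 0, 0],
    [0, 0, 0],
    [0, 0, 0],
    [0, 0, 0],
    [0, 0, 0],
  ],
  turn=[
    [0, 0, 0],
    [0, 0, 0],
    [0, 0, 0],
    [0, 0, 0],
    [0, 0, 0],
    [0, 0, 0],
  ],
  jaw=[1, 1, 1, 1, 1, 1],
)

```text
time_s: 14.4
tcp_pos: [0.53, -0.2763, 0.112]
eef_rot: [-180.0, -18.0, -95.5]
contact_force: [-1.5, 2.0, 3.0]
gripper_width: 0.0255
```

```bash
python3 chk.py c5; python3 chk.py c6; python3 -c "
from plant import r
r.close_job()"
```

```text
14.6 F [-0.73  2.15  3.86] Fn 4.31 gap [-0.0071 -0.0007 -0.0003  0.0001] tilt 0.04 w 0.025677890744614146
14.8 F [-0.21  2.05  3.38] Fn 3.84 gap [-0.0071 -0.0007 -0.0003  0.0001] tilt 0.04 w 0.025542135989365233
the job is handed in; nothing more can be done
```

I handed the job in at about 14.8 s, with the probe still held and pressed square on the ring pad.

**Last checks**
- **Plunger depth:** the pressing force is about 5.9 N once the probe's weight is allowed for, which means about 6.8 mm in. The geometry gives about 7.1 mm, so both agree on half-way, well short of the 14 mm stop.
- **Position and angle:** by calculation the tip is about 1 mm from the measured ring centre, and the tool axis is within 0.1° of the fitted pad normal. My pad and ring measurements could be off by about 2 mm. The pictures cannot confirm the tip directly, because the foot hides it at the end.
- **Grip:** the jaws read 25.6 mm, and the gauge reads about 0.4 mm low, so the pads are on the 26 mm handle at 35 N.
- **Other things:** the plug, card tube, loose roll and cross pad look unmoved in the last pictures.

**What disagreed**
- **Tool height:** the camera showed the fingertips about 25 mm higher than the reported tool position implied. I tested this with a light close, and the pads met the 27 mm cap instead of the handle. I then reopened and gripped about 24 mm lower. Every later move used the tip position measured from the probe's known starting height.
- **Fallen look-alikes:** the yellow and purple look-alikes stood upright in the first pictures and were lying on the bench by about 2.5 s. I had not gone near the purple one, had only passed above the yellow one, and felt no contact force. I think they fell over by themselves, but I cannot rule out having caused it.

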